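# Fit the handwheel spindle into the lift column of a laser marker

## Task

Lift the handwheel spindle out of its grey stand and thread it, wheel up, down through both bearing plates of the small aluminium lift column. Then, pressing only lightly, turn it to feel for the hidden cross-slotted drive coupling at the bottom until its cross-shaped end drops fully home, and let go; do not force it or bear hard on the column, and leave the other things on the bench where they are.

Things in the scene. Friction and masses are not known exactly. Their poses are not given: they have to be found in the camera images.
- spindle_hub (a point): Centre of the red grip hub (24 x 24 mm, 36 mm tall) on top of the handwheel spindle, which stands upright and loose in the stand. z runs up the spindle, x towards the crank knob. The hub's underside is 18 mm below this point, on a black wheel 72 mm across and 8 mm thick; the spindle's lower end is 156 mm below this point.
- spindle: The whole spindle, 174 mm tall, 0.17 to 0.31 kg; origin at its lower end, axes as the hub's. Its black crank knob, 12 mm across, rises 20 mm from the wheel top 29 mm from the axis along +x, so grip the hub along y. Under the wheel a collar 24 mm across, 8 mm tall, then the 16 mm steel shaft.
- spindle_tip (a point): Centre of the spindle's lower end face; at the start on the floor of the stand's hole. The last 18 mm are a cross of two blades, each 15 mm wide and 3.6 mm thick, along the spindle's x and y; a short taper out to the 16 mm round shaft follows, up to 22 mm from the end.
- stand: Grey plastic block 90 x 75 x 50 mm, fixed, with a 18 mm hole 40 mm deep in the middle of its top that holds the spindle at the start; two thin steel pins rise from it. Origin at the centre of its underside.
- column: Aluminium lift column, fixed: base 120 x 100 x 12 mm, upright back wall at its -x side, blue behind, and two level bearing plates 80 x 70 mm, each with a 17.5 mm through hole on one vertical axis: upper plate 130 to 142 mm, lower plate 75 to 85 mm above the table. Origin on the hole axis on the table, z up.
- upper_hole (a point): Centre of the hole in the upper bearing plate, at its top face, 142 mm above the table.
- lower_hole (a point): Centre of the hole in the lower bearing plate, at its top face, 85 mm above the table.
- coupling_mouth (a point): On the hole axis, 44 mm above the table: top face of the brass drive coupling in the black cup. It has a cross-shaped slot, 5.2 mm wide, for the spindle's end, turned by an unknown, unseen angle: 12 to 78 degrees anticlockwise from the column's x, never in line with the column. The cross fits every 90 degrees, with about 6 degrees of play each way. Its turning is stiff (0.06 N m).
- home_point (a point): On the hole axis, 28 mm above the table: floor of the coupling's slots, where the spindle's end stands when home. The coupling is sprung: pressed from above it starts to yield at 4 N, takes 8 N after its 6 mm of travel, then is solid; when the crosses come into line it springs back up round the spindle's end. It carries the spindle's weight.
- mouse: Black computer mouse on a black mat, a bystander.
- driver: Screwdriver with yellow handle lying on the bench, a bystander.
- spanner: Steel spanner lying on the bench, a bystander.
- cleaner: Bottle 60 mm across, 150 mm tall, a bystander.
- bushing: Spare brass bushing, 32 mm across, 18 mm tall, a bystander.
- blank: Aluminium marking blank 60 x 40 x 12 mm, a bystander.
- paste: Jar with orange lid, 56 mm across, 50 mm tall, a bystander.
Not all that is in view belongs to the job. What is shaped like the spindle but orange is not meant.

How it is judged:
On the way, in this order (a step that is already met when the one before it is completed fails the run):
1. the lower end of the spindle is inside the hole of the upper bearing plate (z of spindle_tip in the frame of upper_hole below -0.006 m and horizontal distance between spindle_tip and upper_hole below 0.004 m), for 0.05 s.
2. the lower end of the spindle is below the lower bearing plate, through both holes (z of spindle_tip in the frame of lower_hole below -0.012 m and horizontal distance between spindle_tip and lower_hole below 0.005 m), for 0.05 s.
At the end, for the whole second after the job is handed in: The spindle stands upright (within 4 degrees), at rest and released, through both bearing plates, with its cross-shaped end at least 11 mm deep in the coupling's slots and within 4 mm of the hole axis (z of spindle_tip in the frame of coupling_mouth below -0.011 m and horizontal distance between spindle_tip and coupling_mouth below 0.004 m and angle between spindle's own z axis and vertical below 0.07 rad and linear speed of spindle below 0.01 m/s and angular speed of spindle below 0.1 rad/s); the robot touches nothing.
It fails at once if the spindle bears on the column or its coupling with more than 25 N (contact force between spindle and column above 25 N).
It fails at once if the robot bears on the column with more than 25 N (contact force between any of the fingers, the arm and column above 25 N).
It fails at once if a bystander is moved by more than 25 mm (distance of any of mouse, driver, spanner, cleaner, bushing, blank, paste from where it was at the start of the episode above 0.025 m).
It also fails if it takes over 61 s, if anything falls off the work surface, if the arm or the gripper's body presses on something with over 40 N, if the wrist force passes 120 N, or if a joint passes its speed limit or range.

## Robot

A 6-joint arm with a two-finger parallel gripper is mounted at the origin on the work surface. World frame = base frame: x ahead of the robot, y to its left, z up, the work surface at z = 0. Lengths are in m, angles in rad, forces in N, time in s.
With the tool pointing down it reaches from about 0.25 to 0.8 m from the base axis. Payload 3.9 kg.
Tool frame: the origin (TCP) lies at the centre of the arm's flange, where the gripper is bolted on; the fingertips stand 173 mm ahead of it and the grasp point (between the pads) lies 155 mm ahead of it (tcp_to_tips is the distance from the TCP to the fingertips, in m); z points along the fingers, y is the line along which they close (so a half turn about z gives the same grasp; the last joint's range is limited). The gripper opens to 85 mm and grips with 20 to 120 N. Pads are 22 mm wide; open, the fingers measure 114 mm over their backs; the gripper's body (76 mm by 85 mm) begins 54 mm behind the grasp point. The pads swing forward as they close: fully open they stand 13 mm farther back than shut.
Start: joints at [1.139, 0.26, -0.138, 1.173, 0, 1.571], TCP at [0.22, 0.477, 0.405] pointing down, gripper open.
Joint ranges: [-2.78, 2.78], [-0.83, 1.72], [-1.28, 1.37], [-1.9, 2.12], [-1.57, 1.48], [-3.14, 3.14]. Speed limits (rad/s): [2.57, 2.57, 3.14, 3.14, 3.14, 3.14].

## Interface

Orientations are given as a unit quaternion [w, x, y, z].
In Python, from station import * gives the robot as it stands. The module is installed in compiled form; this text tells all that it offers.
- The arm moves only by the tool carry_out, never from a script. Its argument "commands" is a list of rows, each an object with "offset": the shift along the tool's x, y, z scaled (see below), a list of three; "rotation": the turn, a rotation vector about the tool's x, y, z scaled (see below), a list of three; "hand": the opening, from 0 (shut) to 1 (fully open). A call has 1 to 12 rows; each row is the pose to reach, as a shift and turn from the pose commanded when the call began, along the tool's axes at that moment; what a row does not reach only later rows make up. The controller multiplies each number of a shift by 150 mm and each number of a turn by 90 degrees. A row lasts 1/8 s, in which the tool goes at most 62.5 mm and 10.7 degrees, less where a joint would pass 70% of its speed; a pose out of reach is approached as far as the arm can. A call with a number of a shift or a turn outside -1 to 1 is refused whole. A call with a gripper value outside its range is refused whole. The fingers move at their own pace and stop on an object; the grip force is fixed at half the most. Time passes only in rows, so rows that repeat a pose let the fingers close. It gives the time, the measured TCP pose, the force, the opening and the grip force at its end, in the units of the state.
- read_state(): the state, without advancing time (a new reading comes with each control period).
- capture(name): name is "scene" or "top"; returns a dict with "frame" (400x640x3 uint8, red, green, blue), "range_z" (400x640 float32, m along the optical axis (not along the pixel's ray), 0 where there is no reading), "fx", "fy", "cx", "cy" (pixels), "dist_coeffs" ([k1, k2, p1, p2, k3] as OpenCV has them; the pictures are not rectified), "R" (3x3) and "t" (3): a world point X has camera coordinates R X + t. Camera axes: x right, y down, z forward; pixel columns grow to the right and rows downward; lengths in m; the calibration is good to about 2 mm. A picture is of the moment at which its call begins.
- close_job(): hands the job in; it is judged then, once.
The state is a dict: "clock": time; "q": joint angles; "qd": joint speeds; "tau": joint torques, N m; "position": TCP position; "eef_rot": TCP orientation; "contact_force": force on the tool from outside, world axes, zero at the start; "torque": the same for the moment, N m; "width": finger opening in m; "grasp_force": force on a finger pad.
Only numpy, scipy, OpenCV 4.12 (cv2) and the standard library are available. Lean on these libraries where they do the work, as an engineer would, in place of code of your own. Each camera call takes 0.05 s, during which the arm holds its last target. There are 200 camera calls.

## Working session

There is one attempt and no reset: what is moved stays moved. The work goes in short steps, Python scripts to look and compute and a tool call to move; the robot and the scene stay as the last step left them, time stands still between calls to the robot, and variables do not carry over. Pictures are saved under pics/ and viewed, at most 10 in all, crops included, and the job is handed in when it is done.

Besides the shell and the picture viewer there is one more tool, called after "Emit:" as name(argument=value, ...), one argument or row to a line, values as JSON. carry_out: Moves the arm, as the interface text tells. Shifts and turns lie within -1 to 1; 1 stands for 150 mm of shift or 90 degrees of turn. Its arguments: {"type":"object","properties":{"commands":{"type":"array"}},"required":["commands"]}

```bash
mkdir -p pics; cat > h.py <<'E'
from station import *
import numpy as np, cv2
def cap(n,f=None):
    c=capture(n)
    if f: cv2.imwrite(f'pics/{f}.png',c['frame'][...,::-1])
    return c
def cloud(c):
    v,u=np.mgrid[0:400,0:640]
    K=np.array([[c['fx'],0,c['cx']],[0,c['fy'],c['cy']],[0,0,1.]])
    p=cv2.undistortPoints(np.stack([u,v],-1).reshape(-1,1,2).astype(float),K,np.array(c['dist_coeffs'])).reshape(400,640,2)
    z=c['range_z'][...,None]
    X=np.concatenate([p*z,z],-1)
    return (X-np.array(c['t']))@np.array(c['R'])
E
python3 - <<'E'
from h import *
a=cap('scene','s1');b=cap('top','t1')
for n,c in(('s',a),('t',b)):
    np.save(n+'.npy',cloud(c)); print(c['fx'],np.array(c['R']).round(3),c['t'], -np.array(c['R']).T@np.array(c['t']))
print(read_state())
E
```

```text
411.87542553224523 [[ 0.251  0.968  0.009]
 [ 0.813 -0.206 -0.545]
 [-0.526  0.145 -0.838]] [-0.14991477 -0.37599937  1.41657602] [ 1.08802492 -0.13715902  0.98383269]
370.5116060885433 [[-0.028 -0.999  0.018]
 [-0.984  0.025 -0.176]
 [ 0.175 -0.022 -0.984]] [0.00239368 0.53623391 1.01833264] [0.34904624 0.01191392 1.09662149]
{'clock': 0.1, 'q': array([ 1.13899382e+00,  2.60634724e-01, -1.39251537e-01,  1.17268902e+00,
        1.09802062e-05,  1.57078412e+00]), 'qd': array([ 9.86323454e-04, -2.72034725e-03,  4.99077282e-03,  2.25067636e-04,
        6.60353700e-04, -1.24539332e-05]), 'tau': array([-1.28248175e-05, -4.06508446e+01,  2.54527456e+01,  1.01075380e-02,
       -5.72330373e-05,  4.58342868e-06]), 'position': array([0.21958804, 0.47653578, 0.40393492]), 'eef_rot': array([-1.95918834e-04,  2.14221808e-01,  9.76784636e-01, -8.67650034e-04]), 'contact_force': array([-0.28247921, -0.37573977,  0.47988325]), 'torque': array([-0.02533237, -0.03383093, -0.03816107]), 'grasp_force': 0.0, 'width': 0.08547380107222247}
```

View pics/s1.png

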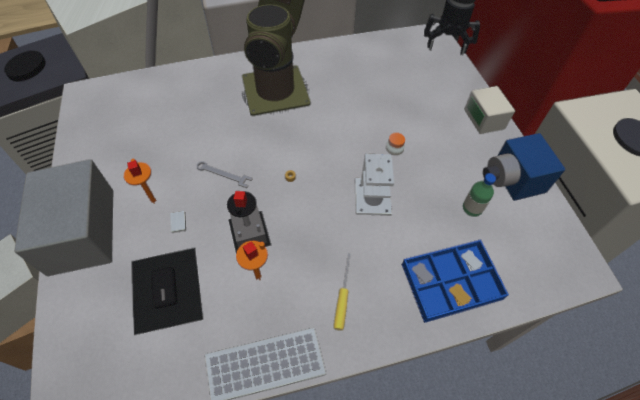

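View pics/t1.png

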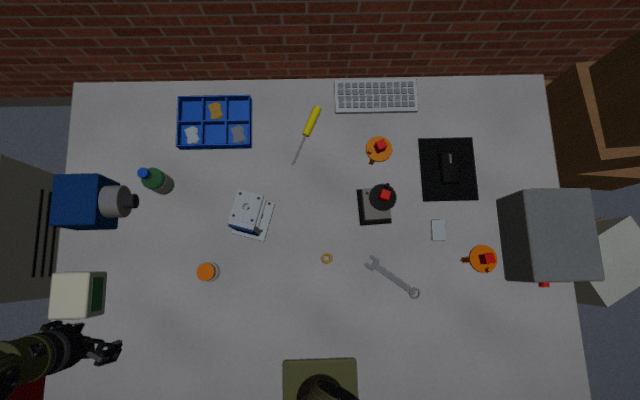

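Candidates in the scene view are orange wheels at (137,172) and (251,255), which are decoys, and a black wheel with a red hub in the grey stand at (241,203), top view (383,196). I choose the black one. The column is at (376,183) in scene, (250,212) in top. Next is a close crop and measurements.

```bash
python3 - <<'E'
from h import *
s=cv2.imread('pics/s1.png');t=cv2.imread('pics/t1.png')
A=cv2.resize(t[165:235,345:415],(400,400),interpolation=cv2.INTER_CUBIC);B=cv2.resize(t[180:250,220:290],(400,400),interpolation=cv2.INTER_CUBIC)
C=cv2.resize(s[180:250,205:275],(400,400)[:2])[:200*2];D=cv2.resize(s[148:218,340:410],(400,400))
im=np.vstack([np.hstack([A,B]),np.hstack([C,D])]);cv2.imwrite('pics/c1.png',cv2.resize(im,(600,600)))
for n,im,box in(('s',s,(185,215,222,262)),('t',t,(178,215,362,402))):
    P=np.load(n+'.npy');r0,r1,c0,c1=box
    i=im[r0:r1,c0:c1].astype(int);p=P[r0:r1,c0:c1]
    red=(i[...,2]>120)&(i[...,1]<60)
    q=p[red];top=q[q[:,2]>np.percentile(q[:,2],80)-.006]
    print(n,'hub',len(q),len(top),top.mean(0),top.min(0),top.max(0))
    blk=(i.max(-1)<60);w=p[blk];w=w[(w[:,2]>.1)]
    print('wheel z hist',np.histogram(w[:,2],bins=np.arange(.1,.24,.01)))
    print((top[:,:2].min(0)+top[:,:2].max(0))/2, cv2.minAreaRect(top[:,:2].astype(np.float32)))
for n,box in(('s',(145,220,340,410)),('t',(180,250,215,290))):
    P=np.load(n+'.npy');r0,r1,c0,c1=box;p=P[r0:r1,c0:c1].reshape(-1,3)
    for lo,hi in((.134,.15),(.006,.018),(.15,.3)):
        q=p[(p[:,2]>lo)&(p[:,2]<hi)]
        if len(q)>5: print(n,lo,len(q),q.mean(0),q[:,2].max(),cv2.minAreaRect(q[:,:2].astype(np.float32)))
E
```

```text
s hub 74 74 [ 0.53419452 -0.17592691  0.18271609] [ 0.52195811 -0.18843871  0.17813953] [ 0.54433111 -0.16316507  0.18771739]
wheel z hist (array([  0,   0,   0,   0, 321,  18,  26,   0,   0,   0,   0,   0,   0]), array([0.1 , 0.11, 0.12, 0.13, 0.14, 0.15, 0.16, 0.17, 0.18, 0.19, 0.2 ,
       0.21, 0.22, 0.23]))
[ 0.53314461 -0.17580189] ((0.5330722332000732, -0.1765642762184143), (0.0222852174192667, 0.02118653431534767), 67.03614044189453)
t hub 69 69 [ 0.53010814 -0.17832315  0.18457071] [ 0.51909164 -0.19080039  0.18088105] [ 0.54219286 -0.1672586   0.18874203]
wheel z hist (array([  0,   0,   0,   0, 353,  88,  22,   9,   0,   0,   0,   0,   0]), array([0.1 , 0.11, 0.12, 0.13, 0.14, 0.15, 0.16, 0.17, 0.18, 0.19, 0.2 ,
       0.21, 0.22, 0.23]))
[ 0.53064225 -0.17902949] ((0.5295883417129517, -0.17879939079284668), (0.020849477499723434, 0.02099263109266758), 72.84986877441406)
s 0.134 828 [0.51212224 0.18102856 0.1403632 ] 0.14511844922661493 ((0.5084325075149536, 0.18234415352344513), (0.07135104387998581, 0.09879466891288757), 73.64533233642578)
s 0.006 643 [0.51634697 0.18017214 0.0107972 ] 0.017996609514008485 ((0.44967588782310486, 0.21713335812091827), (0.11820967495441437, 0.26818397641181946), 60.569801330566406)
t 0.134 986 [0.50549184 0.18025597 0.14170696] 0.14674283367075755 ((0.5051578283309937, 0.1810266524553299), (0.07079339027404785, 0.10010363161563873), 73.85385131835938)
t 0.006 439 [0.48799103 0.15766278 0.01177294] 0.01702485390421413 ((0.512069582939148, 0.18023881316184998), (0.2023438662290573, 0.14856410026550293), 86.56710815429688)
```

View pics/c1.png

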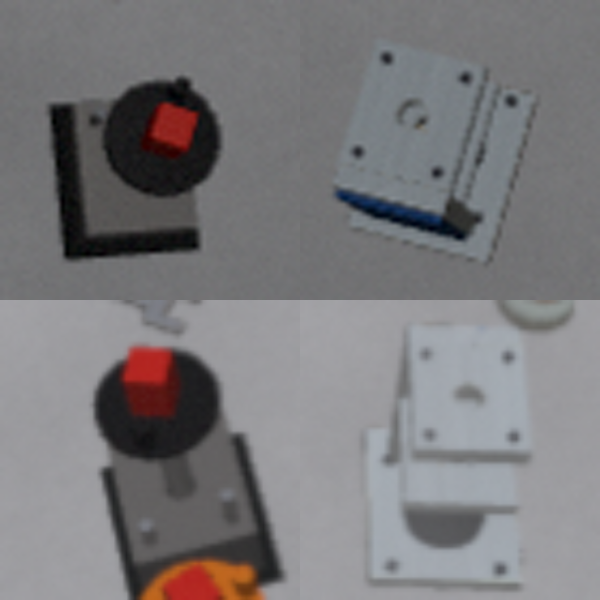

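The crop shows the black wheel with a red hub, its knob at crop (180,88), on a shaft in the grey stand, so the choice is right. The column's plate hole is at crop (412,113), which is the centroid of its four screws. Next I make metric maps of both.

```bash
cat >> h.py <<'E'
def warp(c,x0,y0,z,half=.06,res=.0005):
    n=int(2*half/res); g=(np.arange(n)-n/2+.5)*res
    X,Y=np.meshgrid(x0+g,y0+g,indexing='ij')
    P=np.stack([X,Y,np.full_like(X,z)],-1).reshape(-1,3)
    K=np.array([[c['fx'],0,c['cx']],[0,c['fy'],c['cy']],[0,0,1.]])
    uv=cv2.projectPoints(P,cv2.Rodrigues(np.array(c['R']))[0],np.array(c['t'],float),K,np.array(c['dist_coeffs'],float))[0].reshape(n,n,2).astype(np.float32)
    return cv2.remap(c['frame'],uv[...,0],uv[...,1],cv2.INTER_CUBIC),X,Y
E
python3 - <<'E'
from h import *
tiles=[]
for n in('scene','top'):
    c=cap(n)
    w,X,Y=warp(c,.531,-.178,.184);i=w.astype(int)
    red=(i[...,0]>i[...,1]+60)&(i[...,0]>150)&(np.hypot(X-.531,Y+.178)<.03)
    xy=np.stack([X[red],Y[red]],-1).astype(np.float32)
    print(n,'hub',xy.mean(0),cv2.minAreaRect(xy)); tiles.append(w)
    w,X,Y=warp(c,.531,-.178,.148);i=w.astype(int)
    b=((i.max(-1)<62)&(np.hypot(X-.531,Y+.178)<.045)).astype(np.uint8)
    b=cv2.morphologyEx(b,cv2.MORPH_OPEN,np.ones((15,15)))
    cs=max(cv2.findContours(b,0,2)[0],key=cv2.contourArea);(a,d),r=cv2.minEnclosingCircle(cv2.convexHull(cs))
    print('wheel',X[int(d),int(a)],Y[int(d),int(a)],r*.0005);tiles.append(w)
    w,X,Y=warp(c,.51,.181,.142);tiles.append(w)
im=np.vstack([np.hstack(tiles[:3]),np.hstack(tiles[3:])])[::1,::1]
for k in range(2): 
  for j in range(3): cv2.line(im,(j*240+120,k*240),(j*240+120,k*240+5),(0,255,0));cv2.line(im,(j*240,k*240+120),(j*240+5,k*240+120),(0,255,0))
cv2.imwrite('pics/w1.png',im[...,::-1])
E
```

```text
scene hub [ 0.5329166  -0.17605627] ((0.5328862071037292, -0.17596444487571716), (0.022579407319426537, 0.022340811789035797), 72.64599609375)
wheel 0.5367500000000001 -0.17625 0.036479644775390625
top hub [ 0.5240833  -0.17258334] ((0.5230439305305481, -0.17465487122535706), (0.014317825436592102, 0.00045400127419270575), 65.22493743896484)
wheel 0.53125 -0.17875 0.03854660797119141
```

View pics/w1.png

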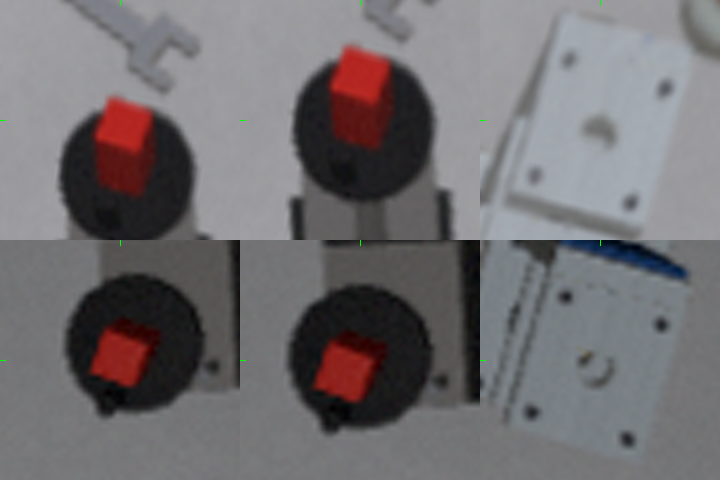

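Both cameras agree: the hub is at about (0.532, -0.177) with its x axis at -17.5°, and the hole is at about (0.515, 0.180) with the column at -16.3°. Now I set out.

Emit:
carry_out(
  commands=[
    {"offset":[-0.93,-0.77,0],"rotation":[0,0,0],"hand":1},
    {"offset":[-0.93,-0.77,0],"rotation":[0,0,0],"hand":1},
    {"offset":[-0.93,-0.77,0],"rotation":[0,0,0],"hand":1},
    {"offset":[-0.93,-0.77,0],"rotation":[0,0,0],"hand":1},
  ],
)

```text
clock: 0.7
position: [0.2988, 0.3105, 0.4047]
eef_rot: [-0.0, 0.217, 0.976, -0.001]
contact_force: [-0.6, 0.6, 0.3]
width: 0.0857
grasp_force: 0.0
```

Emit:
carry_out(
  commands=[
    {"offset":[-0.93,-0.77,0],"rotation":[0,0,0],"hand":1},
    {"offset":[-0.93,-0.77,0],"rotation":[0,0,0],"hand":1},
    {"offset":[-0.93,-0.77,0],"rotation":[0,0,0],"hand":1},
    {"offset":[-0.93,-0.77,0],"rotation":[0,0,0],"hand":1},
  ],
)

```text
clock: 1.2
position: [0.3777, 0.1482, 0.4047]
eef_rot: [0.0, 0.217, 0.976, 0.0]
contact_force: [-0.4, 0.1, 0.2]
width: 0.085
grasp_force: 0.0
```

Emit:
carry_out(
  commands=[
    {"offset":[-0.93,-0.77,0],"rotation":[0,0,0],"hand":1},
    {"offset":[-0.93,-0.77,0],"rotation":[0,0,0],"hand":1},
    {"offset":[-0.93,-0.77,0],"rotation":[0,0,0],"hand":1},
    {"offset":[-0.93,-0.77,0],"rotation":[0,0,0],"hand":1},
  ],
)

```text
clock: 1.7
position: [0.4566, -0.0142, 0.4045]
eef_rot: [0.0, 0.216, 0.976, 0.0]
contact_force: [-1.5, -0.0, 0.5]
width: 0.0853
grasp_force: 0.0
```

Emit:
carry_out(
  commands=[
    {"offset":[-0.93,-0.77,0],"rotation":[0,0,-0.08],"hand":1},
    {"offset":[-0.93,-0.77,0],"rotation":[0,0,-0.08],"hand":1},
    {"offset":[-0.93,-0.77,0],"rotation":[0,0,-0.08],"hand":1},
    {"offset":[-0.93,-0.77,0],"rotation":[0,0,-0.08],"hand":1},
    {"offset":[-0.93,-0.77,0],"rotation":[0,0,-0.08],"hand":1},
  ],
)

```text
clock: 2.33
position: [0.5333, -0.1742, 0.4042]
eef_rot: [-0.001, 0.151, 0.988, 0.001]
contact_force: [-0.5, -0.1, -0.2]
width: 0.0853
grasp_force: 0.0
```

Emit:
carry_out(
  commands=[
    {"offset":[0,-0.02,0.2],"rotation":[0,0,0],"hand":1},
    {"offset":[0,-0.02,0.4],"rotation":[0,0,0],"hand":1},
    {"offset":[0,-0.02,0.51],"rotation":[0,0,0],"hand":1},
    {"offset":[0,-0.02,0.51],"rotation":[0,0,0],"hand":1},
    {"offset":[0,-0.02,0.51],"rotation":[0,0,0],"hand":1},
  ],
)

```text
clock: 2.95
position: [0.5324, -0.1779, 0.3293]
eef_rot: [0.001, 0.152, 0.988, 0.0]
contact_force: [-0.4, 0.2, -0.7]
width: 0.0853
grasp_force: 0.0
```

```bash
python3 - <<'E'
from h import *
a=cap('scene')['frame'][130:270,180:320];b=cap('top')['frame'][130:270,310:450]
cv2.imwrite('pics/g1.png',cv2.resize(np.hstack([a,b]),(800,400),interpolation=cv2.INTER_CUBIC)[...,::-1])
E
```

```text
(no output)
```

View pics/g1.png

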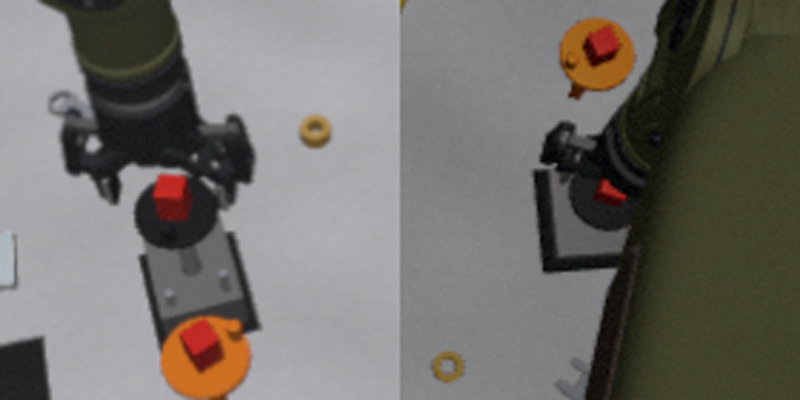

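The hub sits midway between the fingers (scene half: fingers at (110,195) and (230,195), hub at (172,197)). Closing.

Emit:
carry_out(
  commands=[
    {"offset":[0,0,0],"rotation":[0,0,0],"hand":0.5},
    {"offset":[0,0,0],"rotation":[0,0,0],"hand":0.3},
    {"offset":[0,0,0],"rotation":[0,0,0],"hand":0.2},
    {"offset":[0,0,0],"rotation":[0,0,0],"hand":0},
    {"offset":[0,0,0],"rotation":[0,0,0],"hand":0},
    {"offset":[0,0,0],"rotation":[0,0,0],"hand":0},
    {"offset":[0,0,0],"rotation":[0,0,0],"hand":0},
  ],
)

```text
clock: 3.92
position: [0.5324, -0.1791, 0.3285]
eef_rot: [0.0, 0.152, 0.988, 0.0]
contact_force: [0.1, 1.4, 4.4]
width: 0.0231
grasp_force: 58.9
```

Emit:
carry_out(
  commands=[
    {"offset":[0,0,-0.1],"rotation":[0,0,0],"hand":0},
    {"offset":[0,0,-0.25],"rotation":[0,0,0],"hand":0},
    {"offset":[0,0,-0.45],"rotation":[0,0,0],"hand":0},
    {"offset":[0,0,-0.7],"rotation":[0,0,0],"hand":0},
    {"offset":[0,0,-1],"rotation":[0,0,0],"hand":0},
    {"offset":[0,0,-1],"rotation":[0,0,0],"hand":0},
    {"offset":[0,0,-1],"rotation":[0,0,0],"hand":0},
  ],
)

```text
clock: 4.8
position: [0.5319, -0.1792, 0.4777]
eef_rot: [-0.001, 0.153, 0.988, -0.0]
contact_force: [-0.4, 0.6, -1.7]
width: 0.0228
grasp_force: 59.0
```

```bash
python3 - <<'E'
from h import *
a=cap('scene')['frame'][60:260,140:340]
cv2.imwrite('pics/g2.png',cv2.resize(a,(600,600),interpolation=cv2.INTER_CUBIC)[...,::-1])
E
```

```text
(no output)
```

View pics/g2.png

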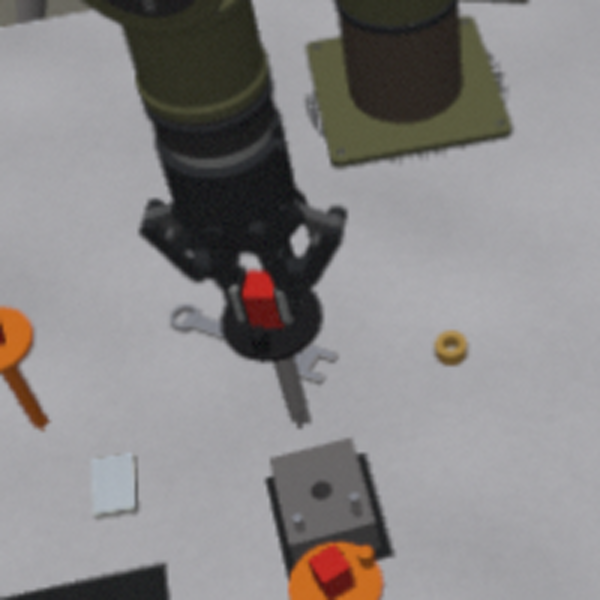

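The spindle is held clear of the stand, with its tip at crop (300,425). Next I carry it to above the column.

Emit:
carry_out(
  commands=[
    {"offset":[0.04,0.1,-0.07],"rotation":[0,0,0],"hand":0},
    {"offset":[0.1,0.3,-0.07],"rotation":[0,0,0],"hand":0},
    {"offset":[0.18,0.52,-0.07],"rotation":[0,0,0],"hand":0},
    {"offset":[0.274,0.75,-0.07],"rotation":[0,0,0],"hand":0},
  ],
)

```text
clock: 5.35
position: [0.5265, -0.0577, 0.4884]
eef_rot: [-0.001, 0.152, 0.988, 0.0]
contact_force: [0.3, 0.5, -2.2]
width: 0.0232
grasp_force: 59.0
```

Emit:
carry_out(
  commands=[
    {"offset":[0.09,0.25,0],"rotation":[0,0,0],"hand":0},
    {"offset":[0.18,0.5,0],"rotation":[0,0,0],"hand":0},
    {"offset":[0.274,0.75,0],"rotation":[0,0,0],"hand":0},
  ],
)

```text
clock: 5.72
position: [0.5208, 0.0622, 0.4885]
eef_rot: [-0.001, 0.152, 0.988, 0.0]
contact_force: [1.0, 0.6, -1.8]
width: 0.0234
grasp_force: 59.0
```

Emit:
carry_out(
  commands=[
    {"offset":[0.08,0.23,0],"rotation":[0,0,0],"hand":0},
    {"offset":[0.16,0.45,0],"rotation":[0,0,0],"hand":0},
    {"offset":[0.23,0.62,0],"rotation":[0,0,0],"hand":0},
    {"offset":[0.274,0.75,0],"rotation":[0,0,0],"hand":0},
    {"offset":[0.274,0.75,0],"rotation":[0,0,0],"hand":0},
    {"offset":[0.274,0.75,0],"rotation":[0,0,0],"hand":0},
    {"offset":[0.274,0.75,0],"rotation":[0,0,0],"hand":0},
  ],
)

```text
clock: 6.6
position: [0.5164, 0.179, 0.4887]
eef_rot: [-0.0, 0.153, 0.988, -0.0]
contact_force: [0.1, 0.4, -1.6]
width: 0.023
grasp_force: 59.2
```

```bash
python3 - <<'E'
from h import *
s=cap('scene');t=cap('top')
np.save('s2.npy',cloud(s))
a=s['frame'][80:220,300:440];b=t['frame'][130:270,180:320]
cv2.imwrite('pics/g3.png',cv2.resize(np.hstack([a,b]),(800,400),interpolation=cv2.INTER_CUBIC)[...,::-1])
p=read_state()['position'];print(p)
for c,o in((s,(300,80)),(t,(180,130))):
  K=np.array([[c['fx'],0,c['cx']],[0,c['fy'],c['cy']],[0,0,1.]])
  P=np.array([[p[0],p[1],p[2]-.3185],[p[0],p[1],p[2]-.3185+.13],[.515,.18,.142]])
  uv=cv2.projectPoints(P,cv2.Rodrigues(np.array(c['R']))[0],np.array(c['t']),K,np.array(c['dist_coeffs']))[0].reshape(-1,2)
  print((uv-o)*400/140)
P=np.load('s2.npy')[80:220,300:440].reshape(-1,3)
m=(np.hypot(P[:,0]-p[0],P[:,1]-p[1])<.02)&(P[:,2]>.16)&(P[:,2]<p[2]-.3185+.135)
for lo in np.arange(.16,.31,.01):
  q=P[m&(P[:,2]>=lo)&(P[:,2]<lo+.01)]
  if len(q)>2: print(round(lo,2),len(q),q.mean(0).round(4))
E
```

```text
[0.51645961 0.1790181  0.48878582]
[[228.1361771  237.82411679]
 [250.06779667 136.27601737]
 [224.41796954 255.73331372]]
[[182.32058252 210.45298911]
 [151.7099903  180.94629648]
 [186.8124988  217.44148518]]
0.17 16 [0.5184 0.18   0.1752]
0.18 12 [0.5182 0.1768 0.1858]
0.19 15 [0.5206 0.1767 0.1962]
0.2 16 [0.5193 0.1776 0.2054]
0.21 15 [0.5208 0.1775 0.2143]
0.22 22 [0.5197 0.1766 0.2253]
0.23 18 [0.5211 0.1775 0.2357]
0.24 19 [0.5194 0.1772 0.2448]
0.25 19 [0.5203 0.1774 0.2546]
0.26 17 [0.52   0.1767 0.2634]
```

View pics/g3.png

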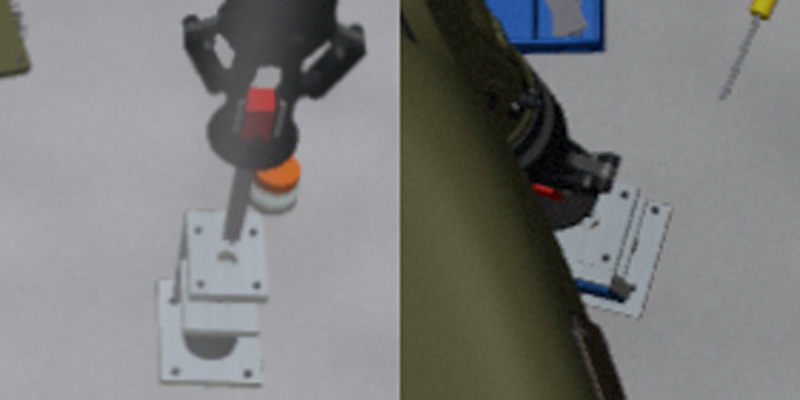

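The shaft hangs vertical above the plate (scene tip at crop (232,239), hole at (227,257)). I lower it to just above the plate and compare at equal height.

Emit:
carry_out(
  commands=[
    {"offset":[0,0,0.05],"rotation":[0,0,0],"hand":0},
    {"offset":[0,0,0.1],"rotation":[0,0,0],"hand":0},
    {"offset":[0,0,0.14],"rotation":[0,0,0],"hand":0},
    {"offset":[0,0,0.14],"rotation":[0,0,0],"hand":0},
    {"offset":[0,0,0.14],"rotation":[0,0,0],"hand":0},
  ],
)

```text
clock: 7.32
position: [0.5164, 0.1798, 0.4678]
eef_rot: [0.0, 0.152, 0.988, 0.0]
contact_force: [-0.4, -0.4, -2.1]
width: 0.0231
grasp_force: 59.1
```

```bash
python3 - <<'E'
from h import *
s=cap('scene');p=read_state()['position'];print(p)
f=s['frame'].astype(np.float32)
for k in range(5): f+=cap('scene')['frame']
s['frame']=(f/6).astype(np.uint8)
w,X,Y=warp(s,.515,.18,.142,half=.05,res=.00025)
im=cv2.resize(w,(600,600))
cv2.imwrite('pics/g4.png',im[...,::-1])
# screws: dark blobs on plate
g=cv2.cvtColor(w,cv2.COLOR_RGB2GRAY)
h=np.deg2rad(-16.3);ex=np.array([np.cos(h),np.sin(h)]);ey=np.array([-ex[1],ex[0]])
C=np.array([.5159,.181])
for it in range(2):
  pts=[]
  for a,b in((1,1),(1,-1),(-1,1),(-1,-1)):
    q=C+a*.0303*ex+b*.025*ey
    d=np.hypot(X-q[0],Y-q[1])<.006
    wt=np.where(d,np.clip(np.median(g[d])-15.-g,0,None),0)
    pts.append([(wt*X).sum()/wt.sum(),(wt*Y).sum()/wt.sum()])
  print(np.round(pts,4),np.mean(pts,0))
# shaft lateral profile in raw image
cam=-np.array(s['R']).T@np.array(s['t']);v=p[:2]-cam[:2];v/=np.linalg.norm(v);print('view dir',v)
K=np.array([[s['fx'],0,s['cx']],[0,s['fy'],s['cy']],[0,0,1.]])
n=np.array([-v[1],v[0]]);o=np.arange(-.02,.02,.0005)
for z in np.arange(.155,.25,.012):
  P=np.c_[p[:2]+o[:,None]*n,np.full(len(o),z)]
  uv=cv2.projectPoints(P,cv2.Rodrigues(np.array(s['R']))[0],np.array(s['t']),K,np.array(s['dist_coeffs']))[0].astype(np.float32)
  pr=cv2.remap(cv2.cvtColor(s['frame'],cv2.COLOR_RGB2GRAY),uv[...,0],uv[...,1],cv2.INTER_CUBIC).ravel().astype(float)
  gr=np.gradient(cv2.GaussianBlur(pr[:,None],(1,7),0).ravel())
  i,j=gr.argmin(),gr.argmax();print(round(z,3),o[i],o[j],(o[i]+o[j])/2)
E
```

```text
[0.51645761 0.17986816 0.46792605]
[[0.5517 0.1965]
 [0.538  0.1486]
 [0.4944 0.2136]
 [0.4801 0.1656]] [0.51603643 0.181082  ]
[[0.5517 0.1965]
 [0.538  0.1486]
 [0.4944 0.2136]
 [0.4801 0.1656]] [0.51603643 0.181082  ]
view dir [-0.87448846  0.48504631]
0.155 -0.00899999999999999 0.006000000000000023 -0.001499999999999984
0.167 -0.00899999999999999 0.006000000000000023 -0.001499999999999984
0.179 -0.00899999999999999 0.006500000000000023 -0.0012499999999999838
0.191 -0.00899999999999999 0.006500000000000023 -0.0012499999999999838
0.203 -0.00899999999999999 0.0070000000000000236 -0.0009999999999999835
0.215 -0.00899999999999999 0.0070000000000000236 -0.0009999999999999835
0.227 -0.010999999999999992 0.0070000000000000236 -0.0019999999999999844
0.239 -0.00849999999999999 0.007500000000000024 -0.0004999999999999831
```

View pics/g4.png

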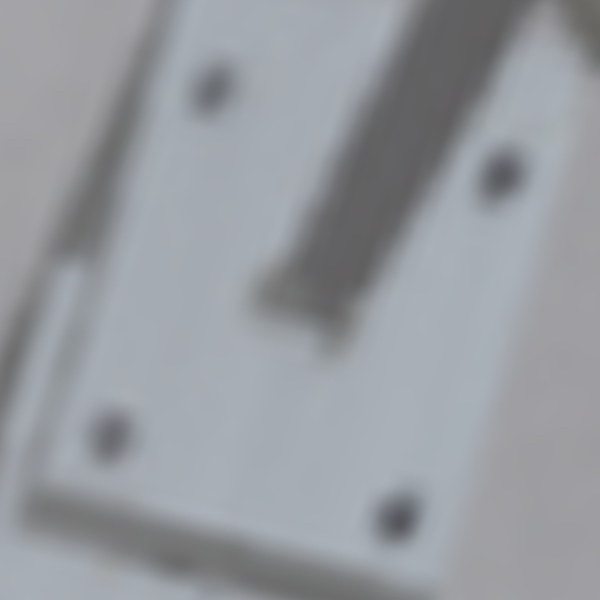

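Compared at the plate, the tip is about 0.9 mm too far in +x and 0.4 mm sideways. I correct that and go down gently.

Emit:
carry_out(
  commands=[
    {"offset":[0.005,-0.004,0.01],"rotation":[0,0,0],"hand":0},
    {"offset":[0.005,-0.004,0.02],"rotation":[0,0,0],"hand":0},
    {"offset":[0.005,-0.004,0.03],"rotation":[0,0,0],"hand":0},
    {"offset":[0.005,-0.004,0.04],"rotation":[0,0,0],"hand":0},
    {"offset":[0.005,-0.004,0.047],"rotation":[0,0,0],"hand":0},
    {"offset":[0.005,-0.004,0.054],"rotation":[0,0,0],"hand":0},
    {"offset":[0.005,-0.004,0.054],"rotation":[0,0,0],"hand":0},
  ],
)

```text
clock: 8.5
position: [0.5155, 0.1794, 0.4595]
eef_rot: [-0.0, 0.152, 0.988, -0.0]
contact_force: [0.8, 0.2, -2.0]
width: 0.0232
grasp_force: 59.1
```

Emit:
carry_out(
  commands=[
    {"offset":[0,0,0.004],"rotation":[0,0,0],"hand":0},
    {"offset":[0,0,0.008],"rotation":[0,0,0],"hand":0},
    {"offset":[0,0,0.008],"rotation":[0,0,0],"hand":0},
  ],
)

```text
clock: 8.88
position: [0.5155, 0.1795, 0.4584]
eef_rot: [-0.0, 0.152, 0.988, -0.0]
contact_force: [0.1, 0.0, -2.2]
width: 0.0232
grasp_force: 59.1
```

Emit:
carry_out(
  commands=[
    {"offset":[0,0,0.006],"rotation":[0,0,0],"hand":0},
    {"offset":[0,0,0.013],"rotation":[0,0,0],"hand":0},
    {"offset":[0,0,0.013],"rotation":[0,0,0],"hand":0},
  ],
)

```text
clock: 9.25
position: [0.5155, 0.1794, 0.4563]
eef_rot: [-0.0, 0.152, 0.988, -0.0]
contact_force: [-1.0, 0.3, -1.3]
width: 0.0234
grasp_force: 59.1
```

Emit:
carry_out(
  commands=[
    {"offset":[0,0,0.01],"rotation":[0,0,0],"hand":0},
    {"offset":[0,0,0.02],"rotation":[0,0,0],"hand":0},
    {"offset":[0,0,0.03],"rotation":[0,0,0],"hand":0},
    {"offset":[0,0,0.04],"rotation":[0,0,0],"hand":0},
    {"offset":[0,0,0.04],"rotation":[0,0,0],"hand":0},
  ],
)

```text
clock: 9.88
position: [0.5155, 0.1794, 0.4503]
eef_rot: [-0.0, 0.152, 0.988, -0.0]
contact_force: [-0.7, -0.9, -2.5]
width: 0.023
grasp_force: 59.1
```

Emit:
carry_out(
  commands=[
    {"offset":[0,0,0.01],"rotation":[0,0,0],"hand":0},
    {"offset":[0,0,0.02],"rotation":[0,0,0],"hand":0},
    {"offset":[0,0,0.03],"rotation":[0,0,0],"hand":0},
    {"offset":[0,0,0.04],"rotation":[0,0,0],"hand":0},
    {"offset":[0,0,0.05],"rotation":[0,0,0],"hand":0},
    {"offset":[0,0,0.06],"rotation":[0,0,0],"hand":0},
    {"offset":[0,0,0.06],"rotation":[0,0,0],"hand":0},
  ],
)

```text
clock: 10.75
position: [0.5154, 0.1794, 0.4413]
eef_rot: [-0.0, 0.152, 0.988, -0.0]
contact_force: [0.4, -0.2, -1.6]
width: 0.0229
grasp_force: 59.1
```

Emit:
carry_out(
  commands=[
    {"offset":[0,0,0.01],"rotation":[0,0,0],"hand":0},
    {"offset":[0,0,0.02],"rotation":[0,0,0],"hand":0},
    {"offset":[0,0,0.03],"rotation":[0,0,0],"hand":0},
    {"offset":[0,0,0.03],"rotation":[0,0,0],"hand":0},
  ],
)

```text
clock: 11.25
position: [0.5155, 0.1794, 0.4368]
eef_rot: [0.0, 0.152, 0.988, -0.0]
contact_force: [-0.0, -0.8, -1.4]
width: 0.0233
grasp_force: 59.1
```

The full shaft is in the upper hole with no contact, so I continue to just above the lower plate and then through it carefully.

Emit:
carry_out(
  commands=[
    {"offset":[0,0,0.02],"rotation":[0,0,0],"hand":0},
    {"offset":[0,0,0.05],"rotation":[0,0,0],"hand":0},
    {"offset":[0,0,0.08],"rotation":[0,0,0],"hand":0},
    {"offset":[0,0,0.11],"rotation":[0,0,0],"hand":0},
    {"offset":[0,0,0.14],"rotation":[0,0,0],"hand":0},
    {"offset":[0,0,0.17],"rotation":[0,0,0],"hand":0},
    {"offset":[0,0,0.2],"rotation":[0,0,0],"hand":0},
    {"offset":[0,0,0.2],"rotation":[0,0,0],"hand":0},
  ],
)

```text
clock: 12.25
position: [0.5155, 0.1795, 0.4065]
eef_rot: [-0.0, 0.152, 0.988, -0.0]
contact_force: [1.7, 0.7, -1.8]
width: 0.0235
grasp_force: 59.1
```

Emit:
carry_out(
  commands=[
    {"offset":[0,0,0.01],"rotation":[0,0,0],"hand":0},
    {"offset":[0,0,0.02],"rotation":[0,0,0],"hand":0},
    {"offset":[0,0,0.028],"rotation":[0,0,0],"hand":0},
    {"offset":[0,0,0.028],"rotation":[0,0,0],"hand":0},
  ],
)

```text
clock: 12.75
position: [0.5155, 0.1795, 0.4027]
eef_rot: [-0.0, 0.152, 0.988, 0.0]
contact_force: [0.9, -0.1, -3.2]
width: 0.0231
grasp_force: 59.2
```

Emit:
carry_out(
  commands=[
    {"offset":[0,0,0.006],"rotation":[0,0,0],"hand":0},
    {"offset":[0,0,0.012],"rotation":[0,0,0],"hand":0},
    {"offset":[0,0,0.012],"rotation":[0,0,0],"hand":0},
  ],
)

```text
clock: 13.12
position: [0.5155, 0.1795, 0.4009]
eef_rot: [-0.0, 0.152, 0.988, 0.0]
contact_force: [1.3, 0.2, -2.4]
width: 0.0232
grasp_force: 59.2
```

Emit:
carry_out(
  commands=[
    {"offset":[0,0,0.01],"rotation":[0,0,0],"hand":0},
    {"offset":[0,0,0.02],"rotation":[0,0,0],"hand":0},
    {"offset":[0,0,0.03],"rotation":[0,0,0],"hand":0},
    {"offset":[0,0,0.04],"rotation":[0,0,0],"hand":0},
    {"offset":[0,0,0.05],"rotation":[0,0,0],"hand":0},
    {"offset":[0,0,0.06],"rotation":[0,0,0],"hand":0},
    {"offset":[0,0,0.07],"rotation":[0,0,0],"hand":0},
    {"offset":[0,0,0.08],"rotation":[0,0,0],"hand":0},
    {"offset":[0,0,0.08],"rotation":[0,0,0],"hand":0},
  ],
)

```text
clock: 14.25
position: [0.5155, 0.1795, 0.3888]
eef_rot: [-0.0, 0.152, 0.988, 0.0]
contact_force: [1.6, -0.6, -2.6]
width: 0.0227
grasp_force: 59.1
```

Emit:
carry_out(
  commands=[
    {"offset":[0,0,0.008],"rotation":[0,0,0],"hand":0},
    {"offset":[0,0,0.016],"rotation":[0,0,0],"hand":0},
    {"offset":[0,0,0.024],"rotation":[0,0,0],"hand":0},
    {"offset":[0,0,0.024],"rotation":[0,0,0],"hand":0},
  ],
)

```text
clock: 14.75
position: [0.5155, 0.1795, 0.3852]
eef_rot: [-0.0, 0.152, 0.988, 0.0]
contact_force: [1.5, 0.4, -2.1]
width: 0.0234
grasp_force: 59.1
```

Emit:
carry_out(
  commands=[
    {"offset":[0,0,0.008],"rotation":[0,0,0],"hand":0},
    {"offset":[0,0,0.016],"rotation":[0,0,0],"hand":0},
    {"offset":[0,0,0.024],"rotation":[0,0,0],"hand":0},
    {"offset":[0,0,0.024],"rotation":[0,0,0],"hand":0},
  ],
)

```text
clock: 15.25
position: [0.5155, 0.1795, 0.3816]
eef_rot: [0.0, 0.152, 0.988, 0.0]
contact_force: [1.0, 0.4, -2.7]
width: 0.0231
grasp_force: 59.1
```

Through both plates with about 1.5 N sideways. I go down to just above the coupling, then onto it.

Emit:
carry_out(
  commands=[
    {"offset":[0,0,0.015],"rotation":[0,0,0],"hand":0},
    {"offset":[0,0,0.03],"rotation":[0,0,0],"hand":0},
    {"offset":[0,0,0.045],"rotation":[0,0,0],"hand":0},
    {"offset":[0,0,0.06],"rotation":[0,0,0],"hand":0},
    {"offset":[0,0,0.075],"rotation":[0,0,0],"hand":0},
    {"offset":[0,0,0.09],"rotation":[0,0,0],"hand":0},
    {"offset":[0,0,0.105],"rotation":[0,0,0],"hand":0},
    {"offset":[0,0,0.115],"rotation":[0,0,0],"hand":0},
    {"offset":[0,0,0.115],"rotation":[0,0,0],"hand":0},
  ],
)

```text
clock: 16.38
position: [0.5155, 0.1795, 0.3643]
eef_rot: [-0.0, 0.152, 0.988, 0.0]
contact_force: [2.0, 1.1, -3.3]
width: 0.0232
grasp_force: 59.1
```

Emit:
carry_out(
  commands=[
    {"offset":[0,0,0.008],"rotation":[0,0,0],"hand":0},
    {"offset":[0,0,0.016],"rotation":[0,0,0],"hand":0},
    {"offset":[0,0,0.016],"rotation":[0,0,0],"hand":0},
  ],
)

```text
clock: 16.75
position: [0.5155, 0.1795, 0.3623]
eef_rot: [0.0, 0.152, 0.988, 0.0]
contact_force: [2.0, 0.7, 0.4]
width: 0.0233
grasp_force: 59.6
```

Emit:
carry_out(
  commands=[
    {"offset":[0,0,0.006],"rotation":[0,0,0],"hand":0},
    {"offset":[0,0,0.012],"rotation":[0,0,0],"hand":0},
    {"offset":[0,0,0.012],"rotation":[0,0,0],"hand":0},
  ],
)

```text
clock: 17.12
position: [0.5156, 0.1795, 0.3606]
eef_rot: [0.0, 0.152, 0.988, 0.0]
contact_force: [1.0, 0.5, 1.9]
width: 0.0231
grasp_force: 59.8
```

```bash
python3 -c "
from station import *
s=read_state();print(s['q'],s['contact_force'],s['torque'])"
```

```text
[ 3.34953189e-01  3.17277748e-01 -1.74009755e-01  1.07890545e+00
 -2.79375480e-05  6.41098178e-01] [0.95957422 0.49080008 1.87030313] [ 0.0513667  -0.41169133 -0.01724188]
```

Emit:
carry_out(
  commands=[
    {"offset":[0,0,0.006],"rotation":[0,0,-0.04],"hand":0},
    {"offset":[0,0,0.006],"rotation":[0,0,-0.08],"hand":0},
    {"offset":[0,0,0.006],"rotation":[0,0,-0.12],"hand":0},
    {"offset":[0,0,0.006],"rotation":[0,0,-0.16],"hand":0},
    {"offset":[0,0,0.006],"rotation":[0,0,-0.2],"hand":0},
    {"offset":[0,0,0.006],"rotation":[0,0,-0.24],"hand":0},
    {"offset":[0,0,0.006],"rotation":[0,0,-0.28],"hand":0},
    {"offset":[0,0,0.006],"rotation":[0,0,-0.28],"hand":0},
  ],
)

```text
clock: 18.12
position: [0.5158, 0.1801, 0.3598]
eef_rot: [0.001, -0.067, 0.998, 0.001]
contact_force: [2.3, 2.7, 3.0]
width: 0.0228
grasp_force: 59.9
```

Emit:
carry_out(
  commands=[
    {"offset":[0,0,0],"rotation":[0,0,-0.04],"hand":0},
    {"offset":[0,0,0],"rotation":[0,0,-0.08],"hand":0},
    {"offset":[0,0,0],"rotation":[0,0,-0.12],"hand":0},
    {"offset":[0,0,0],"rotation":[0,0,-0.16],"hand":0},
    {"offset":[0,0,0],"rotation":[0,0,-0.2],"hand":0},
    {"offset":[0,0,0],"rotation":[0,0,-0.2],"hand":0},
  ],
)

```text
clock: 18.88
position: [0.5158, 0.1805, 0.3598]
eef_rot: [0.001, -0.222, 0.975, 0.002]
contact_force: [1.7, 4.9, 2.6]
width: 0.0234
grasp_force: 60.0
```

Emit:
carry_out(
  commands=[
    {"offset":[-0.003,0.003,0],"rotation":[0,0,-0.04],"hand":0},
    {"offset":[-0.003,0.003,0],"rotation":[0,0,-0.08],"hand":0},
    {"offset":[-0.003,0.003,0],"rotation":[0,0,-0.12],"hand":0},
    {"offset":[-0.003,0.003,0],"rotation":[0,0,-0.16],"hand":0},
    {"offset":[-0.003,0.003,0],"rotation":[0,0,-0.2],"hand":0},
    {"offset":[-0.003,0.003,0],"rotation":[0,0,-0.2],"hand":0},
  ],
)

```text
clock: 19.62
position: [0.5158, 0.1812, 0.3592]
eef_rot: [0.001, -0.372, 0.928, 0.002]
contact_force: [1.7, 5.5, -0.5]
width: 0.0232
grasp_force: 59.4
```

The axial force fell to almost nothing, so it has probably engaged. I ease the side load and test by lowering gently.

Emit:
carry_out(
  commands=[
    {"offset":[-0.003,0.003,0.004],"rotation":[0,0,0],"hand":0},
    {"offset":[-0.003,0.003,0.008],"rotation":[0,0,0],"hand":0},
    {"offset":[-0.003,0.003,0.012],"rotation":[0,0,0],"hand":0},
    {"offset":[-0.003,0.003,0.012],"rotation":[0,0,0],"hand":0},
  ],
)

```text
clock: 20.12
position: [0.5159, 0.1815, 0.358]
eef_rot: [0.001, -0.372, 0.928, 0.001]
contact_force: [2.0, 5.4, 1.6]
width: 0.0229
grasp_force: 59.8
```

```bash
python3 -c "
from station import *
s=read_state();print(s['q'],s['position'],s['contact_force'],s['torque'])"
```

```text
[ 0.33763704  0.31999467 -0.17703882  1.07212727  0.0024631  -0.42418677] [0.51591298 0.18151071 0.35798277] [2.03953653 5.4053801  1.62961144] [ 1.22094623 -0.49258004 -0.05477423]
```

The moment about z of -0.055 N m, the coupling's stiffness, says the cross has engaged and is binding on the slot sides. I back the turn off a little, relieve +y and lower.

Emit:
carry_out(
  commands=[
    {"offset":[-0.002,0.002,0],"rotation":[0,0,0.02],"hand":0},
    {"offset":[-0.004,0.004,0],"rotation":[0,0,0.05],"hand":0},
    {"offset":[-0.004,0.004,0],"rotation":[0,0,0.05],"hand":0},
  ],
)

```text
clock: 20.5
position: [0.5159, 0.1818, 0.3573]
eef_rot: [0.0, -0.335, 0.942, 0.0]
contact_force: [2.8, 3.4, -1.5]
width: 0.0233
grasp_force: 59.2
```

```bash
python3 -c "
from station import *
s=read_state();print(s['position'],s['contact_force'],s['torque'])"
```

```text
[0.51591123 0.18176563 0.35729675] [ 2.77807751  3.37661972 -1.47276377] [ 0.98727141 -0.82081339 -0.00743076]
```

Emit:
carry_out(
  commands=[
    {"offset":[-0.004,0,0.008],"rotation":[0,0,0],"hand":0},
    {"offset":[-0.004,0,0.016],"rotation":[0,0,0],"hand":0},
    {"offset":[-0.004,0,0.024],"rotation":[0,0,0],"hand":0},
    {"offset":[-0.004,0,0.03],"rotation":[0,0,0],"hand":0},
    {"offset":[-0.004,0,0.03],"rotation":[0,0,0],"hand":0},
  ],
)

```text
clock: 21.12
position: [0.5161, 0.1819, 0.3529]
eef_rot: [-0.0, -0.335, 0.942, 0.0]
contact_force: [2.4, 4.2, -0.3]
width: 0.0229
grasp_force: 59.4
```

```bash
python3 -c "
from station import *
s=read_state();print(s['position'],s['contact_force'],s['torque'])"
```

```text
[0.51608343 0.18194736 0.35294943] [ 2.43933907  4.18001474 -0.32612982] [ 1.10486255 -0.42920743 -0.00503323]
```

The tip is at 34 mm, below what the unengaged coupling would allow, so it is in. Down a further 5 mm.

Emit:
carry_out(
  commands=[
    {"offset":[-0.002,0.001,0.008],"rotation":[0,0,0],"hand":0},
    {"offset":[-0.002,0.001,0.016],"rotation":[0,0,0],"hand":0},
    {"offset":[-0.002,0.001,0.024],"rotation":[0,0,0],"hand":0},
    {"offset":[-0.002,0.001,0.033],"rotation":[0,0,0],"hand":0},
    {"offset":[-0.002,0.001,0.033],"rotation":[0,0,0],"hand":0},
  ],
)

```text
clock: 21.75
position: [0.5162, 0.1821, 0.3478]
eef_rot: [-0.0, -0.335, 0.942, -0.0]
contact_force: [1.3, 4.4, -2.0]
width: 0.023
grasp_force: 59.5
```

Emit:
carry_out(
  commands=[
    {"offset":[0,0,0.004],"rotation":[0,0,0],"hand":0},
    {"offset":[0,0,0.008],"rotation":[0,0,0],"hand":0},
    {"offset":[0,0,0.008],"rotation":[0,0,0],"hand":0},
  ],
)

```text
clock: 22.12
position: [0.5163, 0.1822, 0.3469]
eef_rot: [-0.0, -0.335, 0.942, -0.0]
contact_force: [0.5, 3.2, -0.5]
width: 0.0229
grasp_force: 59.5
```

The tip stands at about 28.4 mm, practically home. Releasing and retreating.

Emit:
carry_out(
  commands=[
    {"offset":[0,0,0],"rotation":[0,0,0],"hand":0.4},
    {"offset":[0,0,0],"rotation":[0,0,0],"hand":0.6},
    {"offset":[0,0,0],"rotation":[0,0,0],"hand":0.8},
    {"offset":[0,0,0],"rotation":[0,0,0],"hand":1},
    {"offset":[0,0,0],"rotation":[0,0,0],"hand":1},
  ],
)

```text
clock: 22.75
position: [0.5163, 0.1821, 0.347]
eef_rot: [-0.0, -0.335, 0.942, -0.0]
contact_force: [0.5, -0.4, 0.0]
width: 0.0854
grasp_force: 0.0
```

Emit:
carry_out(
  commands=[
    {"offset":[0,0,-0.1],"rotation":[0,0,0],"hand":1},
    {"offset":[0,0,-0.3],"rotation":[0,0,0],"hand":1},
    {"offset":[0,0,-0.6],"rotation":[0,0,0],"hand":1},
    {"offset":[0,0,-0.8],"rotation":[0,0,0],"hand":1},
    {"offset":[0,0,-0.8],"rotation":[0,0,0],"hand":1},
    {"offset":[0,0,-0.8],"rotation":[0,0,0],"hand":1},
  ],
)

```text
clock: 23.5
position: [0.5162, 0.1822, 0.4669]
eef_rot: [-0.0, -0.335, 0.942, -0.0]
contact_force: [-0.5, -0.1, -0.2]
width: 0.0855
grasp_force: 0.0
```

```bash
python3 - <<'E'
from h import *
s=cap('scene');P=cloud(s);f=s['frame'].astype(int)
cv2.imwrite('pics/g5.png',cv2.resize(s['frame'][80:220,300:440],(560,560),interpolation=cv2.INTER_CUBIC)[...,::-1])
b=(slice(80,220),slice(340,420));i=f[b];q=P[b][(i[...,0]>120)&(i[...,1]<60)]
q=q[q[:,2]>q[:,2].max()-.008];print('hub top (want z .202, xy .516 .181)',q.mean(0),q[:,2].max(),len(q))
i=f[b];q=P[b][i.max(-1)<62];q=q[(q[:,2]>.14)&(q[:,2]<.2)&(np.hypot(q[:,0]-.516,q[:,1]-.181)<.04)];print('wheel (want .166)',np.median(q,0),len(q))
A=np.c_[q[:,:2],np.ones(len(q))];r=np.abs(q[:,2]-np.median(q[:,2]))<.006;print('plane',np.linalg.lstsq(A[r],q[r,2],rcond=None)[0])
E
```

```text
Traceback (most recent call last):
ValueError: zero-size array to reduction operation maximum which has no identity
```

View pics/g5.png

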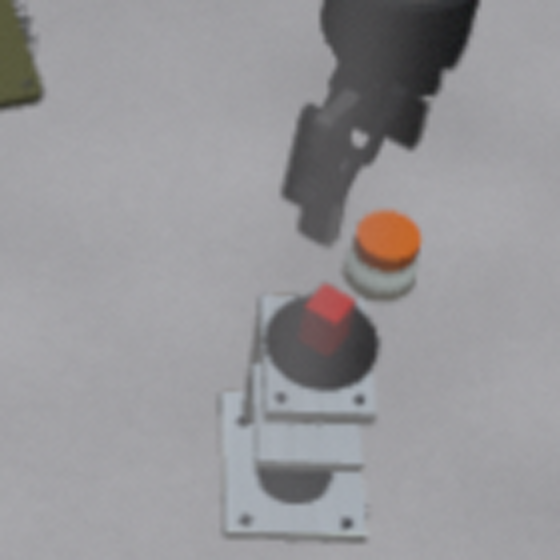

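The spindle stands upright with its wheel just above the upper plate (hub at crop (328,318), wheel at (322,345)), and the gripper is clear. Next is a quick height check.

```bash
python3 - <<'E'
from h import *
s=cap('scene');P=cloud(s);f=s['frame'].astype(int)
b=(slice(145,180),slice(362,400));i=f[b];p=P[b]
red=i[...,0]>i[...,1]+60;q=p[red];t=q[q[:,2]>np.percentile(q[:,2],90)-.006];print('hub top, want z .202',t.mean(0),len(t))
w=p[(i.max(-1)<100)&~red];w=w[(w[:,2]>.15)&(w[:,2]<.18)];print('wheel, want .166',np.median(w,0),len(w))
A=np.c_[w[:,:2],np.ones(len(w))];print('slopes',np.linalg.lstsq(A,w[:,2],rcond=None)[0][:2])
E
```

```text
hub top, want z .202 [0.51654794 0.18089871 0.20057772] 64
wheel, want .166 [0.52636923 0.17230356 0.16475027] 334
slopes [0.00675255 0.04100952]
```

```bash
python3 -c "
from station import *
print(close_job())"
```

```text
the job is handed in; nothing more can be done
None
```

The spindle is through both bearing plates and its cross-shaped end sits home in the coupling. It is released with the arm clear, and I handed the job in at about 24 s of the 61 s allowed (no verdict was returned).

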